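# Zero the carat scale with its dish on the pan

### The job

Get the jeweller's scale on the counter ready to weigh with its dish on the pan: with the fingertips push the open clear draught cover fully down, then press the left end of the black power rocker fully down to switch it on, then press the long tare key at the right end of the key row all the way in and let it go. Leave the two small square keys alone, and leave the dish and everything else on the counter where it stands; this is done by pushing and pressing alone, so pick nothing up.

Things in the scene. Friction and masses are not known exactly. Their poses are not given: they have to be found in the camera images.
- scale: Grey jeweller's scale, 300 mm deep (x), 210 mm wide (y), fixed. Origin: centre of its underside; x points to its rear, y to its left, z up; turned up to 0.3 rad. Front panel: x -150 to -60 mm, rising at 10 degrees from 44 to 60 mm height. Controls in a row at x = -125 mm: rocker (centre y +78 mm), square keys (+22, -18), long tare key (-70). Draught shield: x -35 to 135, y -90 to 90 mm.
- cover (a joint): Angle of the draught cover in rad: 0 fully down, 0.7 to 1.05 at the start. Clear plate with aluminium rim, 184 mm wide, 176 mm from hinge to free edge, 4 mm thick (rim 6), hinged at the shield's rear top edge, leaning towards the robot. The stiff hinge (0.2 N m) stays at any angle; push the outer (upper, rear) face near the free edge. Down, its upper face is 113 mm above the counter.
- cover_hinge (a point): Middle of the cover's hinge line, in the cover's mid-plane: in the scale's frame at x = +137, y = 0, z = 111 mm. The hinge line is the scale's y axis direction.
- cover_edge (a point): Middle of the cover's free edge, in its mid-plane; moves with the cover.
- power (a joint): Angle of the power rocker in rad: 0 off (its left end up), 0.35 on (left end down). It stays where it is pushed; the left end needs about 2 N and moves about 5.5 mm straight down.
- power_on_end (a point): Point on the top face of the black power rocker (36 mm along the scale's y, 18 mm along x), 16 mm left of its middle, that is 2 mm from its left end: the end to press. It stands about 11 mm above the panel when off, 5 mm when on. The scale's left side face is 11 mm further left.
- tare (a joint): Travel of the tare key in m: 0 up, 0.004 fully in, along the panel's normal (tilted 10 degrees from vertical; a straight push down works). Spring return, 1.8 N at the top, 4.2 N fully in.
- tare_top (a point): Centre of the tare key's top face: grey bar, 44 mm (y) by 16 mm (x), standing 7 mm above the panel.
- unit (a joint): Travel of the left-hand small square key in m (0 up, 0.004 in); not to be pressed. Spring return.
- unit_top (a point): Centre of the top face of the left-hand small square key, 16 x 16 mm, standing 7 mm above the panel.
- print (a joint): Travel of the right-hand small square key in m (0 up, 0.004 in); not to be pressed. Spring return.
- print_top (a point): Centre of the top face of the right-hand small square key, 16 x 16 mm, standing 7 mm above the panel.
- dish_mid (a point): Loose round aluminium weighing dish, 64 mm across its rim and 14 mm high, standing on the pan inside the draught shield; point at its centre, 7 mm above its foot. A bystander: it stays on the pan.
- weight_mid (a point): Loose steel check weight, 28 mm across, 48 mm high, standing on the counter to the left of the scale; point half-way up.
- ringbox_mid (a point): Loose closed red ring box, 57 x 57 mm, 42 mm high, to the right of the scale; point half-way up.
- loupe_mid (a point): Loose folded eye loupe, 54 x 24 mm, 18 mm high, lying in front of the scale; point at its middle.
- tweezers_mid (a point): Loose steel tweezers 115 mm long, 8 mm high, lying to the left of the scale; point at the middle.
- bangle_mid (a point): Loose gold bangle, 68 mm across, 9 mm high, lying flat to the right of the scale; point at its centre.
- ringcone_mid (a point): Loose wooden ring cone, 52 mm across its foot, 74 mm high, to the left of the scale towards its rear; point half-way up.
- tray: Fixed dark wooden tray, 260 x 200 mm, with gold bangles on red rolls up to 63 mm high, beside the scale (left or right of it). Origin: centre of its underside.

How it is judged:
By the outcome, as a careful person would: the job done as asked, in the order asked, and still so for the second after the job is handed in, with the robot touching nothing.
It also fails if it takes over 56 s, if anything falls off the work surface, if the arm or the gripper's body presses on something with over 40 N, if the wrist force passes 120 N, or if a joint passes its speed limit or range.

### The arm

A 6-joint arm with a two-finger parallel gripper is mounted at the origin on the work surface. World frame = base frame: x ahead of the robot, y to its left, z up, the work surface at z = 0. Lengths are in mm, angles in rad, forces in N, time in s.
With the tool pointing down it reaches from about 325 to 900 mm from the base axis. Payload 6.1 kg.
Tool frame: the origin (TCP) lies at the centre of the arm's flange, where the gripper is bolted on; the fingertips stand 182 mm ahead of it and the grasp point (between the pads) lies 164 mm ahead of it; z points along the fingers, y is the direction in which the jaws open and shut (so a half turn about z gives the same grasp; the last joint's range is limited). The gripper opens to 87 mm and grips with 3 to 60 N. Pads are 19 mm wide; open, the fingers measure 117 mm over their backs; the gripper's body (75 mm by 190 mm) begins 51 mm behind the grasp point.
Start: joints at [1.014, 0.22, 1.526, -0, 1.395, -0.126], TCP at [260.997, 567.889, 404.738] pointing down, gripper open.
Joint ranges: [-2.98, 2.98], [-0.91, 2.08], [0.09, 2.57], [-1.24, 4.39], [0.2, 2.65], [-2.68, 2.68]. Speed limits (rad/s): [2.57, 2.57, 3.01, 3.14, 3.14, 3.14].

### API

Orientations are given as a unit quaternion [w, x, y, z].
In Python, from station import sensors, eyes, ticket gives the robot as it stands.
- The arm moves only by the tool step_arm, never from a script. Its argument "moves" is one flat list of numbers, 5 for each row, row after row: the shift along the tool's x, y, z in cm, then the turn about the tool's z in degrees, then the opening, from 0 (shut) to 1 (fully open). A call has 1 to 12 rows; each row shifts and turns the pose as measured when the row begins, along the tool's axes as they then stand; what a row does not reach is not made up. A row lasts 1/8 s, in which the tool goes at most 62.5 mm and 10.7 degrees, less where a joint would pass 70% of its speed; a pose out of reach is approached as far as the arm can. A call is refused whole if a number of a shift passes 6.25 or a number of a turn 10.7, either way. A call with a gripper value outside its range is refused whole. The fingers move at their own pace and stop on an object; the grip force is fixed at half the most. Time passes only in rows, so rows that do not move let the fingers close. It gives the time, the measured TCP pose, the force and the opening at its end, in the units of the state.
- sensors.get_obs(): the state, without advancing time (a new reading comes with each control period).
- eyes.snapshot(name): name is "scene" or "top"; returns (picture, depth): 420x560x3 uint8, red, green, blue; 420x560 float32, mm along the optical axis (not along the pixel's ray), 0 where there is no reading.
- eyes.calibration(name): a dict with "fx", "fy", "cx", "cy" (pixels), "R" (3x3) and "t" (3): a world point X has camera coordinates R X + t. Camera axes: x right, y down, z forward; pixel columns grow to the right and rows downward; lengths in mm; the calibration is good to about 2 mm. A picture is of the moment at which its call begins. calibration takes no time and is no camera call.
- ticket.job_done(): hands the job in, once; it reports no verdict.
The state is a dict: "time": time; "qpos": joint angles; "qd": joint speeds; "joint_efforts": joint torques, N m; "eef_pos": TCP position; "tcp_rot": TCP orientation; "contact_force": force on the tool from outside, world axes, zero at the start; "wrist_torque": the same for the moment, N m; "finger_gap": opening from 0.0 (shut) to 1.0 (fully open).
Only numpy, scipy, OpenCV 4.12 (cv2) and the standard library are available. Lean on these libraries where they do the work, as an engineer would, in place of code of your own. Each camera call takes 0.05 s, during which the arm holds its last target.

## Working session

There is one attempt and no reset: what is moved stays moved. The work goes in short steps, Python scripts to look and compute and a tool call to move; the robot and the scene stay as the last step left them, time stands still between calls to the robot, and variables do not carry over. Pictures are saved under pics/ and viewed, and the job is handed in when it is done.

Besides the shell and the picture viewer there is one more tool, called after ">>>" as name(argument=value, ...), one argument or row to a line, values as JSON. step_arm: Moves the arm, as the interface text tells. Its arguments: {"type":"object","properties":{"moves":{"type":"array","items":{"type":"number"}}},"required":["moves"]}

```bash
mkdir -p pics; ls
cat > h.py <<'E'
import numpy as np, cv2
from station import sensors, eyes, ticket
def snap(n,tag):
    p,d=eyes.snapshot(n); np.savez(f'pics/{tag}.npz',p=p,d=d); cv2.imwrite(f'pics/{tag}.png',p[:,:,::-1]); return p,d
def w(n,u,v,z):
    c=eyes.calibration(n);R=np.array(c['R']);t=np.array(c['t'])
    return R.T@(np.array([(u-c['cx'])/c['fx']*z,(v-c['cy'])/c['fy']*z,z])-t)
def pr(n,X):
    c=eyes.calibration(n);q=np.array(c['R'])@np.array(X)+np.array(c['t'])
    return c['fx']*q[0]/q[2]+c['cx'],c['fy']*q[1]/q[2]+c['cy']
def onz(n,u,v,zw):
    c=eyes.calibration(n);R=np.array(c['R']);t=np.array(c['t'])
    o=-R.T@t; r=R.T@np.array([(u-c['cx'])/c['fx'],(v-c['cy'])/c['fy'],1]); return o+r*(zw-o[2])/r[2]
E
python3 - <<'E'
from h import *
print(sensors.get_obs())
for n in('scene','top'):
    snap(n,n+'0'); c=eyes.calibration(n); print(n,c, -np.array(c['R']).T@np.array(c['t']))
E
```

```text
pics
{'time': 0.0, 'qpos': array([ 1.01389927e+00,  2.21217859e-01,  1.52762421e+00, -1.42934919e-05,
        1.39469613e+00, -1.26117093e-01]), 'qd': array([-1.28478499e-03, -5.66799621e-05,  5.87073418e-05,  1.61990200e-03,
       -7.73776031e-04, -3.54682944e-04]), 'joint_efforts': array([ 1.69582681e-04, -4.94594157e+01, -3.87390411e+01,  6.98082335e-02,
        5.70230407e-02, -1.49132011e-04]), 'eef_pos': array([260.85634368, 567.65841788, 403.63510574]), 'tcp_rot': array([-3.19158936e-04,  2.13727084e-01,  9.76892925e-01, -9.18948699e-04]), 'contact_force': array([-0.31651871, -0.55924746,  0.54773086]), 'wrist_torque': array([ 0.05088785, -0.00971188, -0.00744137]), 'finger_gap': 1.0041419237349671}
scene {'fx': 505.31384682093744, 'fy': 505.31384682093744, 'cx': 291.2863688620565, 'cy': 208.4979254457592, 'R': array([[-0.87505285,  0.48383066, -0.01379843],
       [ 0.27326364,  0.47029127, -0.83913831],
       [-0.39951156, -0.73806098, -0.54374304]]), 't': array([ 515.73504333,  -70.64311565, 1426.08718256])} [1040.33793563  836.23372422  723.26196852]
top {'fx': 428.3391406908112, 'fy': 428.3391406908112, 'cx': 274.7120757234654, 'cy': 211.2842193507608, 'R': array([[ 1.72171661e-02, -9.99851388e-01,  8.78457339e-04],
       [-9.98278396e-01, -1.72393358e-02, -5.60629036e-02],
       [ 5.60697160e-02,  8.82993393e-05, -9.98426852e-01]]), 't': array([-28.39269309, 545.16807777, 977.98794234])} [ 489.88284983  -19.07649372 1007.0380699 ]
```

View pics/scene0.png

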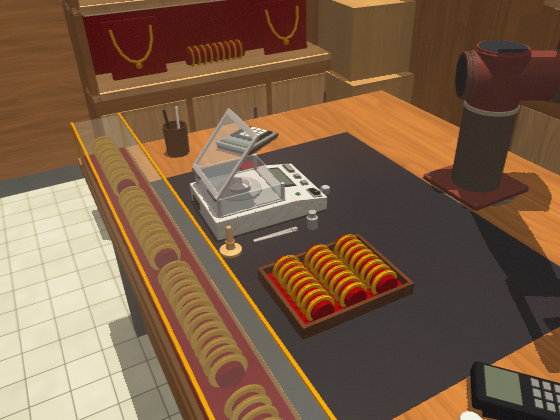

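View pics/top0.png

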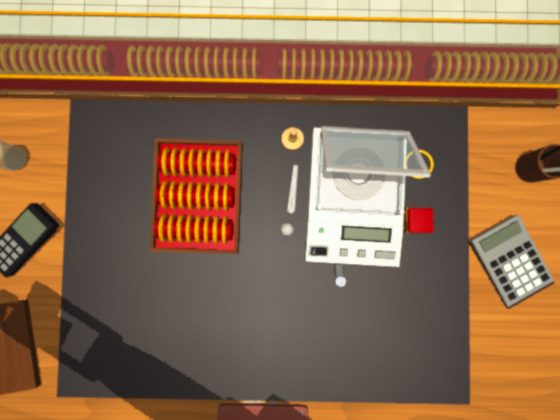

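Run:
```python
from h import *
p=cv2.imread('pics/top0.png')[110:300,270:450]; cv2.imwrite('pics/topc.png',cv2.resize(p,None,fx=3.1,fy=3.1,interpolation=2))
p=cv2.imread('pics/scene0.png')[100:240,180:340]; cv2.imwrite('pics/scenec.png',cv2.resize(p,None,fx=4,fy=4,interpolation=2))
```

```text
(no output)
```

View pics/topc.png

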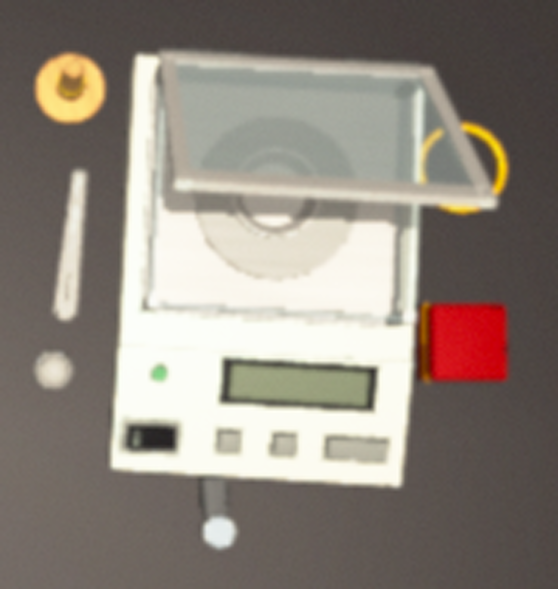

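View pics/scenec.png

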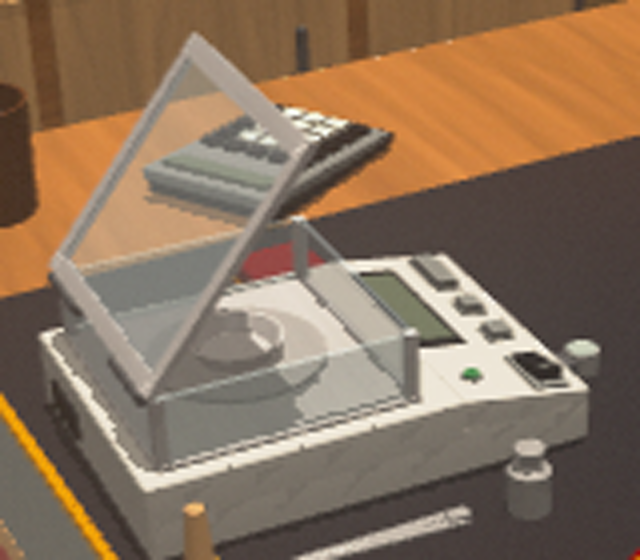

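```bash
cat > fit.py <<'E'
from h import *
from scipy.optimize import least_squares
zk=48.4+6.9; xk=-126.2
K=[(xk,22,zk),(xk,-18,zk),(xk,-70,zk),(-126,78,56)]
top=[(229,441),(284,444),(357,449),(151,437)]; top=[(u/3.1+270,v/3.1+110) for u,v in top]
sc=[(497,328),(470,303),(436,271),(537,367)]; sc=[(u/4+180,v/4+100) for u,v in sc]
tc=[(175,190),(492,203),(164,56),(430,70)]; tc=[(u/3.1+270,v/3.1+110) for u,v in tc]
scc=[(305,148),(195,38),(152,390),(58,268)]; scc=[(u/4+180,v/4+100) for u,v in scc]
def S2W(p,P):
    c,s=np.cos(p[2]),np.sin(p[2]); return np.array([p[0]+c*P[0]-s*P[1],p[1]+s*P[0]+c*P[1],P[2]])
def cov(th): return [(137-174*np.cos(th),y,111+174*np.sin(th)) for y in(90,-90)]+[(137,90,111),(137,-90,111)]
def res(p):
    r=[]
    for i,P in enumerate(K+cov(p[3])):
        X=S2W(p,P); r+=list(np.array(pr('top',X))-(top+tc)[i]); r+=list(np.array(pr('scene',X))-(sc+scc)[i])
    return np.array(r)
if __name__=='__main__':
    s=least_squares(res,[550,-170,0,0.8],loss='soft_l1',x_scale=[10,10,.1,.1]); print(s.x, s.cost); print(res(s.x).reshape(-1,4).round(1))
    for n,P in dict(rock=(-126,78+16,48.4+11),tare=K[2],edge=(137-176*np.cos(s.x[3]),0,111+176*np.sin(s.x[3])),hinge=(137,0,111)).items(): print(n,S2W(s.x,P).round(1))
    # depth check of panel points
    d=np.load('pics/top0.npz')['d']
    for u,v in top: print(w('top',u,v,d[int(round(v)),int(round(u))]).round(1))
    d=np.load('pics/scene0.npz')['d']
    for u,v in sc: print(w('scene',u,v,d[int(round(v)),int(round(u))]).round(1))
E
python3 fit.py
```

```text
[ 5.79223064e+02 -2.00859833e+02 -4.66874992e-02  8.80069389e-01] 11.568958696365762
[[-0.3  0.4 -0.2 -1.5]
 [ 0.   0.6 -0.3 -1.7]
 [-0.1  0.5 -0.2 -1.7]
 [-0.3  0.  -0.2 -1.8]
 [ 1.  -1.9  1.4 -1. ]
 [-0.9  0.3  0.8 -0.4]
 [-0.3 -0.8 -1.7  1.4]
 [-1.3  0.  -1.3 -0.9]]
rock [ 457.7 -101.1   59.4]
tare [ 449.9 -264.9   55.3]
edge [ 604.1 -202.   246.7]
hinge [ 716.1 -207.3  111. ]
[ 455.1 -173.9   54. ]
[ 453.6 -213.3   53.3]
[ 451.  -265.2   55. ]
[ 457.2 -117.4   60. ]
[ 456.4 -168.    53.9]
[ 453.4 -209.7   51.9]
[ 456.4 -252.    57.6]
[ 466.2 -100.7   61.8]
```

>>> step_arm(
  moves=[0, 0, -4, -7.5, 0, 0, 0, -4, -7.5, 0, 0, 0, -2, -7.5, 0, -2.4, -4.4, 0, 0, 0, -2.4, -4.4, 0, 0, 0, -2.4, -4.4, 0, 0, 0, -2.4, -4.4, 0, 0, 0, -2.4, -4.4, 0, 0, 0, -2.4, -4.4, 0, 0, 0, -2.4, -4.4, 0, 0, 0],
)

```text
time: 1.35
eef_pos: [423.7, 249.1, 502.0]
tcp_rot: [-0.003, 0.009, 1.0, -0.005]
contact_force: [1.0, 0.3, -0.2]
finger_gap: 0.019
```

```bash
cat >> h.py <<'E'
from scipy.spatial.transform import Rotation
P=[579.2,-200.9,-.0467]
def go(xs,ys,zt):
    "offset (cm, tool axes) to bring fingertip to scale-frame xs,ys and height zt"
    o=sensors.get_obs(); q=o['tcp_rot']; R=Rotation.from_quat([q[1],q[2],q[3],q[0]]).as_matrix()
    c,s=np.cos(P[2]),np.sin(P[2]); T=np.array([P[0]+c*xs-s*ys,P[1]+s*xs+c*ys,zt])
    tip=o['eef_pos']+182*R[:,2]
    d=tip-np.array([P[0],P[1],0]); ts=[c*d[0]+s*d[1],-s*d[0]+c*d[1],tip[2]]
    yaw=np.degrees(np.arctan2(-R[0,1],R[1,1])-P[2])
    print('t',round(o['time'],2),'tip scale',np.round(ts,1),'yawerr deg',yaw.round(2),'z',R[:,2].round(3),'F',o['contact_force'].round(1),'gap',round(o['finger_gap'],2),'go cm',(R.T@(T-tip)/10).round(2))
E
python3 -c "
from h import *
go(55,0,290); d=np.load('pics/top0.npz')['d']
for uv in [(300,65),(300,90),(150,15)]: print(w('top',*uv,d[uv[1],uv[0]]))"
```

```text
t 1.35 tip scale [-177.5  440.6  320. ] yawerr deg 1.67 z [-0.007 -0.009 -1.   ] F [ 1.   0.3 -0.2] gap 0.02 go cm [-21.98 -44.69   3.27]
[842.01163939 -66.01299562 140.69837559]
[804.92512919 -69.20412935  95.98435712]
[942.06348326 246.88748562 141.83247909]
```

>>> step_arm(
  moves=[-2.3, -4.4, 0, 1.5, 0, -2.3, -4.4, 0, 0, 0, -2.3, -4.4, 0, 0, 0, -2.3, -4.4, 0, 0, 0, -2.3, -4.4, 0, 0, 0, -2.3, -4.4, 0, 0, 0, -2.3, -4.4, 0, 0, 0, -2.3, -4.4, 0, 0, 0, -2.3, -4.4, 0, 0, 0, -1.3, -3, 0, 0, 0, 0, 0, 0, 0, 0],
)

```text
time: 2.72
eef_pos: [629.7, -204.9, 497.4]
tcp_rot: [-0.007, 0.025, 1.0, -0.003]
contact_force: [-0.5, 0.5, 0.5]
finger_gap: 0.009
```

```bash
python3 -c "
from h import *
go(55,0,260); snap('scene','s1')"
```

```text
t 2.73 tip scale [ 48.   -2.9 315.4] yawerr deg -0.16 z [-0.015 -0.006 -1.   ] F [-0.5  0.5  0.5] gap 0.01 go cm [-0.78  0.33  5.53]
```

View pics/s1.png

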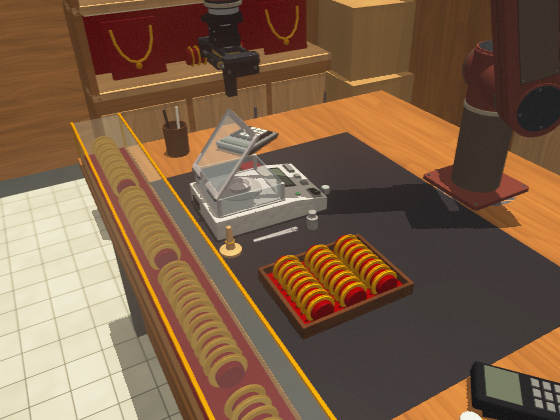

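>>> step_arm(
  moves=[-0.9, 0.3, 2, 0, 0, 0, 0, 2, 0, 0, 0, 0, 1, 0, 0, 0, 0, 1, 0, 0, 0, 0, 0.7, 0, 0],
)

```text
time: 3.4
eef_pos: [637.6, -196.9, 424.9]
tcp_rot: [-0.008, 0.022, 1.0, -0.002]
contact_force: [-0.3, 0.0, 0.2]
finger_gap: 0.008
```

```bash
python3 -c "
from h import *
go(48,0,220); p,d=snap('scene','s2'); cv2.imwrite('pics/s2c.png',cv2.resize(p[20:240,160:340,::-1],None,fx=2.7,fy=2.7))"
```

```text
t 3.4 tip scale [ 55.2   5.9 242.9] yawerr deg 0.16 z [-0.016 -0.004 -1.   ] F [-0.3  0.   0.2] gap 0.01 go cm [ 0.68 -0.57  2.3 ]
```

View pics/s2c.png

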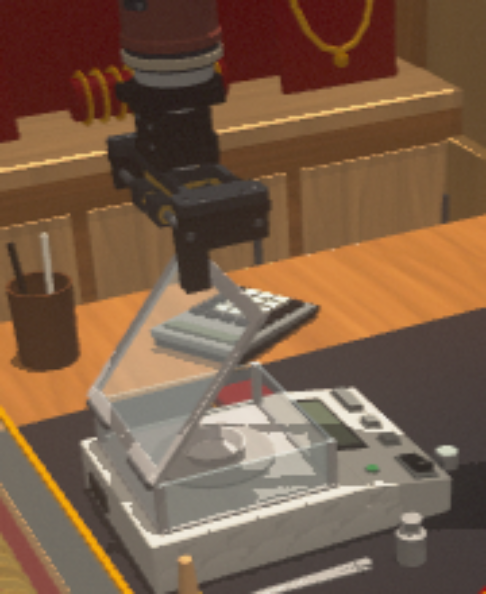

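>>> step_arm(
  moves=[0.55, -0.2, 1.1, 0, 0, 0.55, -0.2, 1.1, 0, 0, 0.67, -0.1, 0.77, 0, 0, 0.67, 0, 0.77, 0, 0, 0.67, 0, 0.77, 0, 0, 0.5, 0, 0.87, 0, 0],
)

```text
time: 4.2
eef_pos: [598.0, -201.3, 369.3]
tcp_rot: [-0.007, 0.022, 1.0, -0.003]
contact_force: [-0.1, -0.7, 0.1]
finger_gap: 0.008
```

```bash
python3 -c "
from h import *
go(0,0,144); p,d=snap('scene','s3'); cv2.imwrite('pics/s3c.png',cv2.resize(p[20:240,160:340,::-1],None,fx=2.7,fy=2.7))"
```

```text
t 4.2 tip scale [ 16.3  -0.5 187.3] yawerr deg 0.12 z [-0.014 -0.005 -1.   ] F [-0.1 -0.7  0.1] gap 0.01 go cm [1.57 0.08 4.35]
```

View pics/s3c.png

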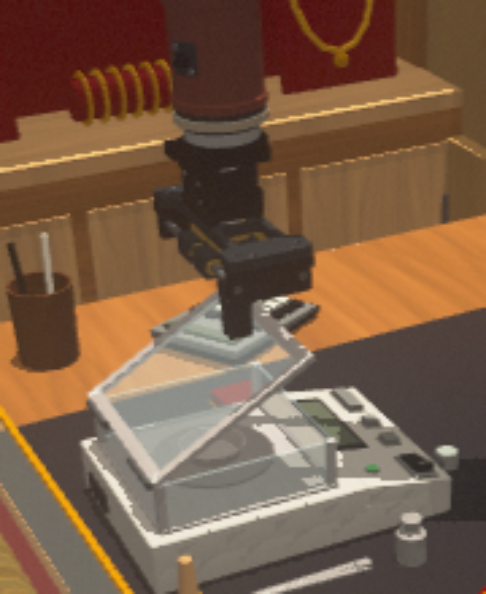

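>>> step_arm(
  moves=[0.4, 0, 0.8, 0, 0, 0.35, 0, 0.8, 0, 0, 0.32, 0, 0.9, 0, 0, 0.32, 0, 0.9, 0, 0, 0.3, 0, 0.9, 0, 0, 0.1, 0, 0.9, 0, 0, 0.1, 0, 0.7, 0, 0, 0.05, 0, 0.5, 0, 0],
)

```text
time: 5.25
eef_pos: [575.6, -200.5, 299.5]
tcp_rot: [-0.008, 0.022, 1.0, -0.002]
contact_force: [-0.1, 0.5, 0.7]
finger_gap: 0.004
```

```bash
python3 -c "
from h import *
go(-3,0,113)"
```

```text
t 5.25 tip scale [ -6.6  -0.6 117.5] yawerr deg 0.13 z [-0.016 -0.004 -1.   ] F [-0.1  0.5  0.7] gap 0.0 go cm [-0.37  0.06  0.45]
```

>>> step_arm(
  moves=[0, 0, 0.2, 0, 0, 0, 0, 0.2, 0, 0, 0, 0, 0.2, 0, 0],
)

```text
time: 5.62
eef_pos: [575.6, -200.5, 295.3]
tcp_rot: [-0.008, 0.022, 1.0, -0.002]
contact_force: [-7.7, 4.2, 16.8]
finger_gap: 0.011
```

```bash
python3 -c "
from h import *
go(-3,0,113)"
```

```text
t 5.62 tip scale [ -6.6  -0.7 113.4] yawerr deg 0.13 z [-0.017 -0.004 -1.   ] F [-7.7  4.2 16.8] gap 0.01 go cm [-0.36  0.07  0.03]
```

>>> step_arm(
  moves=[0, 0, -2, 0, 0, 0, 0, -3, 0, 0, 3, 2.6, 0, 0, 0, 3, 2.6, 0, 0, 0, 3, 2.6, 0, 0, 0, 3, 2.6, 0, 0, 0, 0, 0, 0, 0, 0],
)

```text
time: 6.5
eef_pos: [458.9, -88.8, 350.5]
tcp_rot: [-0.005, 0.023, 1.0, -0.003]
contact_force: [0.3, 0.5, 0.1]
finger_gap: 0.004
```

```bash
python3 -c "
from h import *
go(-126,105,75);p,d=snap('scene','s4'); cv2.imwrite('pics/s4c.png',cv2.resize(p[60:240,180:360,::-1],None,fx=3.2,fy=3.2))
p,d=snap('top','t4'); cv2.imwrite('pics/t4c.png',cv2.resize(p[110:300,270:450,::-1],None,fx=3.1,fy=3.1))"
```

```text
t 6.5 tip scale [-127.3  105.2  168.5] yawerr deg 0.1 z [-0.011 -0.006 -1.   ] F [0.3 0.5 0.1] gap 0.0 go cm [-0.23  0.04  9.34]
```

View pics/s4c.png

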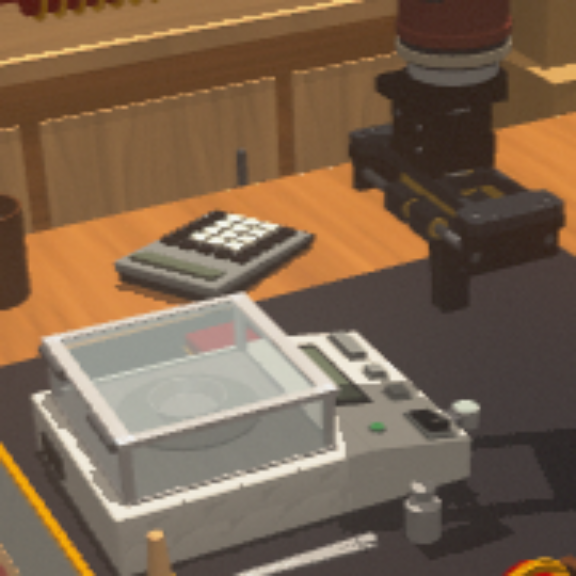

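View pics/t4c.png

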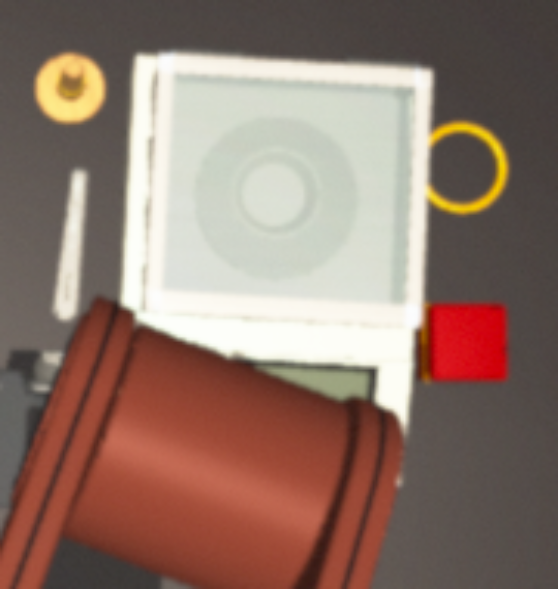

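Run:
```python
from fit import *
tq=[(151,302),(414,321),(162,56),(431,70)]; tq=[(u/3.1+270,v/3.1+110) for u,v in tq]
sq=[(333,392),(237,298),(122,437),(45,345)]; sq=[(u/3.2+180,v/3.2+60) for u,v in sq]
# corners outer: 177 x ±92, z 113
C=[(137-176,92,113),(137-176,-92,113),(137,92,113),(137,-92,113)]
for nm,sets in dict(top=[('top',top+tq)],scene=[('scene',sc+sq)],both=[('top',top+tq),('scene',sc+sq)]).items():
    f=lambda p:np.concatenate([np.array(pr(n,S2W(p,Pt)))-uv for n,L in sets for Pt,uv in zip(K+C,L)])
    s=least_squares(f,[579,-200,0],x_scale=[10,10,.1]); print(nm,s.x.round(3)); print(f(s.x).reshape(-1,8).round(1))
```

```text
top [ 5.80535e+02 -2.01459e+02 -4.70000e-02]
[[-0.1 -0.2  0.2  0.   0.2 -0.1 -0.1 -0.6]
 [-1.5  1.8  1.5  1.3 -0.2 -1.8 -0.  -0.7]]
scene [ 5.81904e+02 -1.94948e+02 -4.30000e-02]
[[-0.  -0.3 -0.1 -0.6 -0.1 -0.7  0.1 -0.6]
 [ 1.7 -0.4  1.8 -1.2 -1.6  3.5 -1.5 -1.4]]
both [ 5.80366e+02 -2.00319e+02 -4.60000e-02]
[[-0.5 -0.1 -0.2  0.1 -0.3 -0.  -0.6 -0.5]
 [-2.1  1.9  1.   1.4 -0.8 -1.6 -0.6 -0.7]
 [-0.5 -1.3 -0.5 -1.5 -0.5 -1.6 -0.5 -1.6]
 [ 1.1 -1.4  1.5 -2.1 -2.   2.2 -1.6 -2.5]]
```

```bash
sed -i 's/^P=.*/P=[580.4,-201,-.047]/' h.py; python3 -c "
from h import *
go(-126,104,72)"
```

```text
t 6.6 tip scale [-126.5  103.6  169.2] yawerr deg 0.06 z [-0.009 -0.007 -1.   ] F [-0.5 -0.6 -0.4] gap 0.01 go cm [-0.13  0.11  9.71]
```

>>> step_arm(
  moves=[-0.1, 0.1, 3, 0, 0, 0, 0, 3, 0, 0, 0, 0, 2, 0, 0, 0, 0, 1, 0, 0, 0, 0, 0, 0, 0],
)

```text
time: 7.22
eef_pos: [466.1, -94.4, 261.1]
tcp_rot: [-0.001, 0.024, 1.0, -0.005]
contact_force: [0.2, -0.3, 0.3]
finger_gap: 0.007
```

```bash
python3 -c "
from h import *
go(-126,104,60);p,d=snap('scene','s5'); cv2.imwrite('pics/s5c.png',cv2.resize(p[110:220,240:350,::-1],None,fx=5,fy=5,interpolation=2))"
```

```text
t 7.22 tip scale [-119.5   99.2   79.1] yawerr deg -0.11 z [-0.002 -0.011 -1.   ] F [ 0.2 -0.3  0.3] gap 0.01 go cm [0.64 0.5  1.91]
```

View pics/s5c.png

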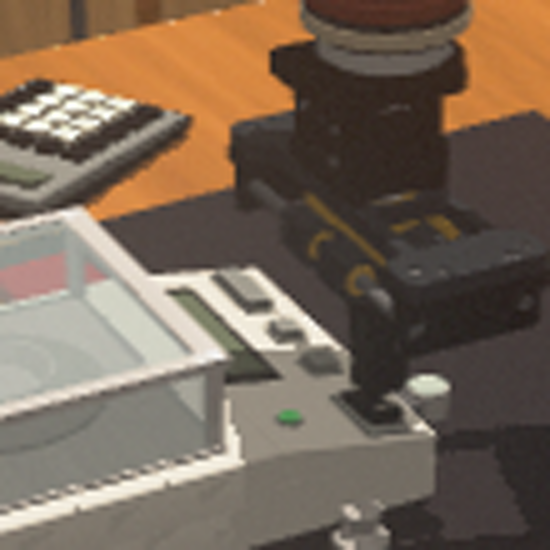

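>>> step_arm(
  moves=[0.6, 0.5, 0.3, 0, 0, 0, 0, 0.3, 0, 0, 0, 0, 0.3, 0, 0],
)

```text
time: 7.65
eef_pos: [461.3, -89.3, 254.5]
tcp_rot: [0.002, 0.024, 1.0, -0.006]
contact_force: [-0.0, 0.0, -0.5]
finger_gap: 0.007
```

```bash
python3 -c "
from h import *
go(-126,104,56)"
```

```text
t 7.65 tip scale [-123.6  103.7   72.5] yawerr deg -0.11 z [ 0.003 -0.013 -1.   ] F [-0.   0.  -0.5] gap 0.01 go cm [0.25 0.05 1.65]
```

>>> step_arm(
  moves=[0.2, 0, 0.4, 0, 0, 0, 0, 0.3, 0, 0, 0, 0, 0.2, 0, 0, 0, 0, 0.2, 0, 0],
)

```text
time: 8.15
eef_pos: [459.2, -89.3, 242.9]
tcp_rot: [0.002, 0.024, 1.0, -0.006]
contact_force: [1.0, 0.7, -0.2]
finger_gap: 0.002
```

```bash
python3 -c "
from h import *
go(-126,104,56)"
```

```text
t 8.15 tip scale [-125.6  103.6   60.9] yawerr deg -0.1 z [ 0.003 -0.013 -1.   ] F [ 1.   0.7 -0.2] gap 0.0 go cm [0.04 0.05 0.49]
```

>>> step_arm(
  moves=[0, 0, 0.2, 0, 0, 0, 0, 0.15, 0, 0, 0, 0, 0.15, 0, 0],
)

```text
time: 8.52
eef_pos: [459.4, -89.0, 237.8]
tcp_rot: [0.002, 0.025, 1.0, -0.006]
contact_force: [0.4, 2.5, 2.4]
finger_gap: 0.007
```

```bash
python3 -c "
from h import *
go(-126,104,56)"
```

```text
t 8.53 tip scale [-125.3  104.1   55.8] yawerr deg -0.12 z [ 0.004 -0.012 -1.   ] F [0.4 2.5 2.4] gap 0.01 go cm [ 0.07 -0.01 -0.02]
```

>>> step_arm(
  moves=[0, 0, 0.1, 0, 0, 0, 0, 0.1, 0, 0],
)

```text
time: 8.78
eef_pos: [459.6, -88.8, 235.8]
tcp_rot: [0.002, 0.024, 1.0, -0.006]
contact_force: [0.3, 2.8, 2.3]
finger_gap: 0.004
```

```bash
python3 -c "
from h import *
go(-126,104,56)"
```

```text
t 8.78 tip scale [-125.1  104.4   53.8] yawerr deg -0.12 z [ 0.004 -0.011 -1.   ] F [0.3 2.8 2.3] gap 0.0 go cm [ 0.09 -0.04 -0.22]
```

Still moving freely; continue to the stop.

>>> step_arm(
  moves=[0, 0, 0.1, 0, 0],
)

```text
time: 8.9
eef_pos: [459.7, -88.8, 235.0]
tcp_rot: [0.002, 0.024, 1.0, -0.005]
contact_force: [-2.1, 3.9, 7.1]
finger_gap: 0.004
```

>>> step_arm(
  moves=[0, 0, 0.1, 0, 0],
)

```text
time: 9.02
eef_pos: [459.8, -88.8, 234.6]
tcp_rot: [0.002, 0.024, 1.0, -0.005]
contact_force: [-4.1, 4.7, 12.7]
finger_gap: 0.012
```

>>> step_arm(
  moves=[0, 0, 0.05, 0, 0, 0, 0, -2, 0, 0, 0, 0, -3, 0, 0, 0, -4, 0, 0, 0, 0, -5, 0, 0, 0, 0, -5, 0, 0, 0, 0, -3.3, 0, 0, 0, 0, 0, 0, 0, 0],
)

```text
time: 10.02
eef_pos: [450.3, -267.7, 287.9]
tcp_rot: [0.001, 0.023, 1.0, -0.009]
contact_force: [0.6, 0.1, 0.0]
finger_gap: 0.006
```

```bash
python3 -c "
from h import *
go(-127,-70,65);p,d=snap('scene','s6'); cv2.imwrite('pics/s6c.png',cv2.resize(p[110:220,240:350,::-1],None,fx=5,fy=5,interpolation=2))
p,d=snap('top','t6'); cv2.imwrite('pics/t6c.png',cv2.resize(p[180:300,270:450,::-1],None,fx=4,fy=4,interpolation=2))"
```

```text
t 10.03 tip scale [-126.2  -76.   105.9] yawerr deg 0.05 z [ 0.002 -0.018 -1.   ] F [0.6 0.1 0. ] gap 0.01 go cm [0.09 0.67 4.08]
```

View pics/s6c.png

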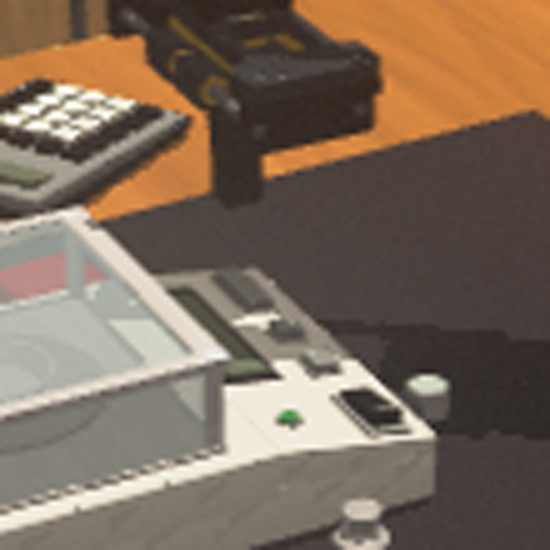

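View pics/t6c.png

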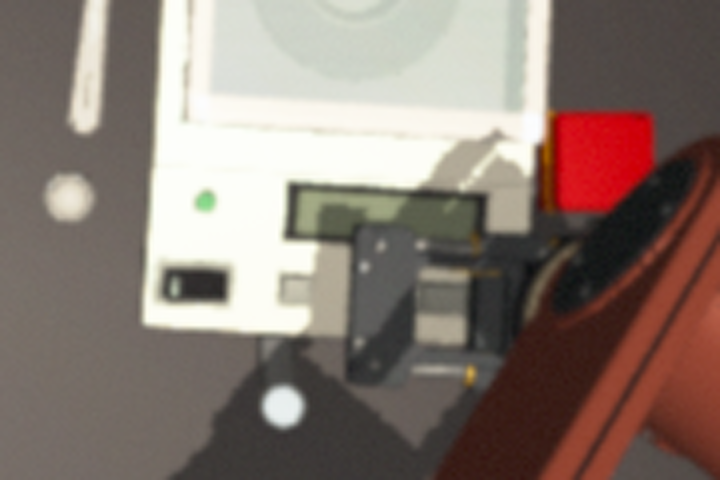

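Run:
```python
from h import *
a=cv2.imread('pics/scene0.png')[180:205,300:335]; b=cv2.imread('pics/s6.png')[180:205,300:335]
c=cv2.imread('pics/top0.png')[235:265,303:338]; d=cv2.imread('pics/t6.png')[235:265,303:338]
r=lambda x:cv2.resize(x,(390,280),interpolation=2)
cv2.imwrite('pics/cmp.png',np.vstack([np.hstack([r(a),r(b)]),np.hstack([r(c),r(d)])]))
```

```text
(no output)
```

View pics/cmp.png

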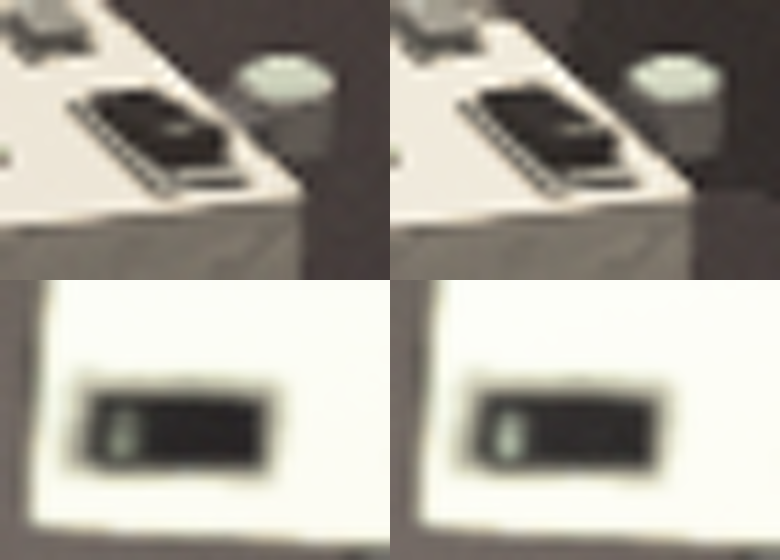

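Run:
```python
from h import *
for t in('top0','t6'):
    d=np.load(f'pics/{t}.npz')['d']; print(t)
    for v in range(246,255,2): print([ (lambda X:(round(float(X[1])),round(float(X[2]),1)))(w('top',u,v,d[v,u])) for u in range(306,334,2)])
for t in('scene0','s6'):
    d=np.load(f'pics/{t}.npz')['d']; print(t)
    for v in range(186,200,2): print([ round(float(w('scene',u,v,d[v,u])[2]),1) for u in range(304,326,2)])
```

```text
top0
[(-90, 48.1), (-95, 48.4), (-99, 53.3), (-103, 53.3), (-108, 53.4), (-112, 51.0), (-117, 51.1), (-121, 55.2), (-125, 54.2), (-130, 51.3), (-135, 50.0), (-139, 52.9), (-143, 50.8), (-147, 56.3)]
[(-90, 48.1), (-95, 48.1), (-99, 48.8), (-102, 63.0), (-107, 60.4), (-112, 57.6), (-116, 58.6), (-121, 55.7), (-125, 57.6), (-129, 57.6), (-134, 55.4), (-138, 55.6), (-144, 49.6), (-148, 49.9)]
[(-90, 48.8), (-95, 47.7), (-99, 47.2), (-103, 58.2), (-107, 60.3), (-112, 57.2), (-116, 55.4), (-121, 56.2), (-125, 57.8), (-19, 1007.0), (-134, 52.5), (-139, 50.7), (-144, 45.8), (-148, 49.5)]
[(-90, 46.6), (-95, 49.9), (-99, 51.7), (-103, 60.2), (-107, 59.8), (-112, 59.1), (-116, 54.5), (-121, 56.7), (-125, 55.2), (-130, 52.8), (-135, 50.3), (-139, 49.3), (-144, 44.7), (-148, 47.8)]
[(-91, 42.3), (-95, 49.7), (-99, 54.3), (-103, 55.5), (-107, 56.1), (-112, 58.9), (-116, 56.2), (-121, 51.8), (-126, 51.9), (-130, 51.4), (-135, 49.6), (-139, 49.4), (-144, 47.3), (-148, 49.5)]
t6
[(-90, 47.2), (-95, 45.7), (-99, 54.0), (-103, 51.8), (-107, 54.5), (-112, 53.1), (-116, 53.0), (-121, 52.9), (-126, 49.8
[... 1087 characters left out ...]
3, 60.7, 58.2, 58.4, 44.8, 7.7]
[54.0, 53.1, 52.7, 50.6, 52.6, 56.1, 56.4, 54.8, 52.2, 47.8, 44.0]
[53.3, 55.4, 53.6, 52.3, 50.6, 53.8, 51.6, 50.0, 46.4, 45.8, 46.8]
[56.1, 53.0, 54.2, 53.9, 53.3, 52.2, 50.1, 50.1, 45.2, 43.2, 43.2]
s6
[51.0, 49.9, 48.7, 44.3, 44.8, 45.0, 2.0, -0.8, 2.2, 18.9, 15.2]
[49.8, 50.4, 56.5, 59.7, 57.8, 56.4, 45.5, 1.1, 16.0, 21.0, 18.1]
[51.5, 51.0, 49.8, 55.1, 59.0, 59.2, 57.4, 56.8, 14.8, 15.0, 14.4]
[56.0, 50.7, 51.4, 54.4, 55.8, 61.2, 57.4, 58.1, 56.0, 45.5, 6.2]
[56.3, 51.8, 52.2, 49.6, 54.7, 53.2, 54.7, 53.9, 53.2, 49.6, 45.4]
[52.8, 55.0, 52.4, 53.4, 51.6, 53.5, 52.5, 49.5, 49.4, 44.8, 44.0]
[56.9, 53.1, 55.7, 56.2, 50.8, 51.4, 49.8, 46.9, 44.2, 45.3, 42.8]
```

```bash
cat > rk.py <<'E'
from h import *
ds=[eyes.snapshot('top')[1] for _ in range(8)]
d0=np.load('pics/top0.npz')['d']
def prof(ds):
    out={}
    for u in range(308,332,1):
        z=[w('top',u,v,d[v,u])[2] for d in ds for v in range(247,254) if d[v,u]>0]
        out[u]=(round(float(np.median(z)),1))
    return out
a=prof([d0]);b=prof(ds)
for u in a: print(u, round(float(onz('top',u,250,56)[1])),a[u],b[u])
E
python3 rk.py
```

```text
308 -94 48.2 48.8
309 -96 52.7 50.4
310 -99 51.7 52.3
311 -101 58.5 58.3
312 -103 58.2 58.6
313 -105 59.1 58.7
314 -107 59.3 58.4
315 -110 58.2 58.3
316 -112 57.2 57.6
317 -114 56.3 56.9
318 -116 55.4 56.4
319 -118 55.6 56.6
320 -121 56.0 56.8
321 -123 55.6 56.0
322 -125 56.0 55.8
323 -127 54.6 55.8
324 -130 53.3 55.5
325 -132 53.2 55.2
326 -134 52.5 55.1
327 -136 50.0 50.9
328 -138 50.4 49.1
329 -141 49.7 48.4
330 -143 47.2 48.3
331 -145 47.9 48.5
```

>>> step_arm(
  moves=[0, 4, 0, 0, 0, 0, 5, 0, 0, 0, 0, 5, 0, 0, 0, 0, 2.5, 0, 0, 0, 0, 0, 0, 0, 0, 0, 0, 1, 0, 0, 0, 0, 1, 0, 0, 0, 0, 0.7, 0, 0, 0, 0, 0.3, 0, 0],
)

```text
time: 11.65
eef_pos: [458.3, -97.8, 253.6]
tcp_rot: [0.003, 0.022, 1.0, -0.009]
contact_force: [-0.2, -0.1, -0.0]
finger_gap: 0.005
```

```bash
python3 -c "
from h import *
go(-126,93.5,66)
p,d=snap('scene','s7'); cv2.imwrite('pics/s7c.png',cv2.resize(p[150:210,290:350,::-1],None,fx=9,fy=9,interpolation=2))"
```

```text
t 11.65 tip scale [-125.8   94.    71.6] yawerr deg 0.19 z [ 0.005 -0.019 -1.   ] F [-0.2 -0.1 -0. ] gap 0.0 go cm [ 0.03 -0.04  0.56]
```

View pics/s7c.png

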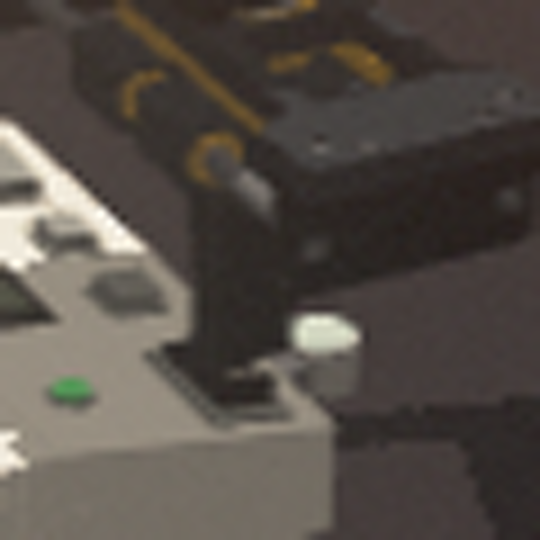

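>>> step_arm(
  moves=[0, -0.1, 0.5, 0, 0, 0, 0, 0.3, 0, 0, 0, 0, 0.2, 0, 0, 0, 0, 0.15, 0, 0],
)

```text
time: 12.2
eef_pos: [458.6, -99.4, 241.8]
tcp_rot: [0.003, 0.022, 1.0, -0.009]
contact_force: [-0.2, 1.0, 2.9]
finger_gap: 0.009
```

```bash
python3 -c "
from h import *
go(-126,93.5,54)"
```

```text
t 12.2 tip scale [-125.2   92.4   59.8] yawerr deg 0.15 z [ 0.006 -0.019 -1.   ] F [-0.2  1.   2.9] gap 0.01 go cm [0.08 0.12 0.58]
```

Contact at 59.8 mm. Press on.

>>> step_arm(
  moves=[0, 0, 0.15, 0, 0, 0, 0, 0.15, 0, 0],
)

```text
time: 12.45
eef_pos: [459.0, -99.0, 239.4]
tcp_rot: [0.004, 0.022, 1.0, -0.009]
contact_force: [-0.7, 2.5, 5.5]
finger_gap: 0.007
```

>>> step_arm(
  moves=[0, 0, 0.15, 0, 0],
)

```text
time: 12.58
eef_pos: [459.2, -98.9, 238.6]
tcp_rot: [0.004, 0.022, 1.0, -0.009]
contact_force: [-5.7, 4.4, 16.1]
finger_gap: 0.005
```

>>> step_arm(
  moves=[0, 0, 0.1, 0, 0],
)

```text
time: 12.7
eef_pos: [459.4, -98.9, 238.6]
tcp_rot: [0.003, 0.022, 1.0, -0.009]
contact_force: [-6.4, 3.4, 13.8]
finger_gap: 0.006
```

>>> step_arm(
  moves=[0, 0, 0.15, 0, 0, 0, 0, -2, 0, 0, 0, 0, -3, 0, 0, 0, -4, 0, 0, 0, 0, -5, 0, 0, 0, 0, -5, 0, 0, 0, 0, -2.2, 0, 0, 0, 0, 0, 0, 0, 0],
)

```text
time: 13.7
eef_pos: [451.7, -265.2, 292.3]
tcp_rot: [0.003, 0.02, 1.0, -0.012]
contact_force: [-0.0, -0.3, 0.4]
finger_gap: 0.008
```

```bash
python3 rk.py; python3 -c "
from h import *
go(-127,-70,65)
p,d=snap('scene','s8')
a=cv2.imread('pics/scene0.png')[180:205,300:335]; b=cv2.imread('pics/s8.png')[180:205,300:335]
r=lambda x:cv2.resize(x,(390,280),interpolation=2)
cv2.imwrite('pics/cmp2.png',np.hstack([r(a),r(b)]))"
```

```text
308 -94 48.2 48.4
309 -96 52.7 50.6
310 -99 51.7 53.0
311 -101 58.5 54.2
312 -103 58.2 54.8
313 -105 59.1 55.2
314 -107 59.3 55.0
315 -110 58.2 55.4
316 -112 57.2 56.0
317 -114 56.3 56.5
318 -116 55.4 56.9
319 -118 55.6 57.0
320 -121 56.0 57.1
321 -123 55.6 57.2
322 -125 56.0 58.3
323 -127 54.6 58.9
324 -130 53.3 59.0
325 -132 53.2 59.5
326 -134 52.5 59.0
327 -136 50.0 51.2
328 -138 50.4 49.3
329 -141 49.7 48.1
330 -143 47.2 48.4
331 -145 47.9 48.0
t 14.1 tip scale [-123.8  -71.8  110.6] yawerr deg 0.59 z [ 0.006 -0.023 -1.   ] F [-0.2  0.4  0.5] gap 0.01 go cm [0.35 0.29 4.55]
```

View pics/cmp2.png

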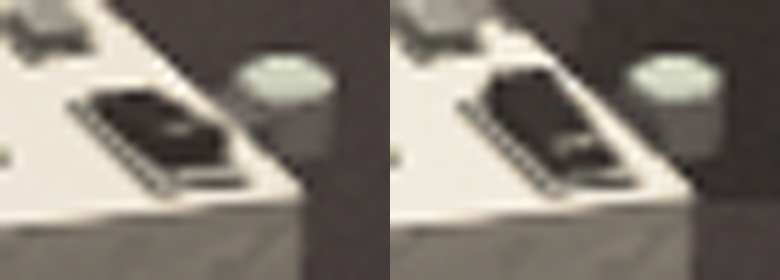

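>>> step_arm(
  moves=[0.2, 0.2, 1.5, 0, 0, 0, 0, 1, 0, 0, 0, 0, 1, 0, 0, 0, 0, 0.5, 0, 0, 0, 0, 0, 0, 0],
)

```text
time: 14.78
eef_pos: [450.1, -260.8, 248.5]
tcp_rot: [0.002, 0.018, 1.0, -0.011]
contact_force: [0.5, 0.4, 0.3]
finger_gap: 0.005
```

```bash
python3 -c "
from h import *
go(-127,-70,58)"
```

```text
t 14.78 tip scale [-126.4  -69.7   66.6] yawerr deg 0.63 z [ 0.005 -0.021 -1.   ] F [0.5 0.4 0.3] gap 0.01 go cm [ 0.07 -0.01  0.86]
```

>>> step_arm(
  moves=[0, 0, 0.4, 0, 0, 0, 0, 0.3, 0, 0, 0, 0, 0.2, 0, 0, 0, 0, 0.15, 0, 0],
)

```text
time: 15.28
eef_pos: [450.6, -261.5, 238.5]
tcp_rot: [0.003, 0.018, 1.0, -0.011]
contact_force: [-0.1, 0.2, 1.7]
finger_gap: 0.004
```

>>> step_arm(
  moves=[0, 0, 0.15, 0, 0, 0, 0, 0.1, 0, 0],
)

```text
time: 15.52
eef_pos: [450.9, -261.5, 236.4]
tcp_rot: [0.004, 0.018, 1.0, -0.011]
contact_force: [-0.9, 2.3, 2.6]
finger_gap: 0.009
```

>>> step_arm(
  moves=[0, 0, 0.1, 0, 0],
)

```text
time: 15.65
eef_pos: [451.0, -261.5, 235.6]
tcp_rot: [0.004, 0.018, 1.0, -0.011]
contact_force: [-1.2, 1.9, 3.6]
finger_gap: 0.006
```

>>> step_arm(
  moves=[0, 0, 0.1, 0, 0],
)

```text
time: 15.78
eef_pos: [451.1, -261.5, 234.9]
tcp_rot: [0.004, 0.018, 1.0, -0.011]
contact_force: [-2.3, 2.8, 8.2]
finger_gap: 0.005
```

>>> step_arm(
  moves=[0, 0, 0.15, 0, 0, 0, 0, 0.1, 0, 0],
)

```text
time: 16.02
eef_pos: [451.3, -261.6, 234.7]
tcp_rot: [0.003, 0.018, 1.0, -0.011]
contact_force: [-5.1, 5.0, 12.6]
finger_gap: 0.005
```

>>> step_arm(
  moves=[0, 0, -1, 0, 0, 0, 0, -3, 0, 0, 0, 0, -4, 0, 0, 0, 0, -5, 0, 0, 3, 4, -3, 0, 0, 5, 0, -3, 0, 0, 5, 0, 0, 0, 0, 0, 0, 0, 0, 0],
)

```text
time: 17.02
eef_pos: [318.3, -211.4, 429.0]
tcp_rot: [0.004, 0.017, 1.0, -0.013]
contact_force: [-0.2, -0.3, 0.5]
finger_gap: 0.005
```

```bash
python3 rk.py | sed -n '3,20p'; python3 -c "
from h import *
print(sensors.get_obs()['contact_force'],sensors.get_obs()['time'])
p,d=snap('scene','s9'); cv2.imwrite('pics/s9c.png',cv2.resize(p[110:240,180:350,::-1],None,fx=4,fy=4,interpolation=2))
p,d=snap('top','t9'); cv2.imwrite('pics/t9c.png',cv2.resize(p[110:300,270:450,::-1],None,fx=3.1,fy=3.1,interpolation=2))"
```

```text
310 -99 51.7 53.0
311 -101 58.5 54.1
312 -103 58.2 54.5
313 -105 59.1 55.1
314 -107 59.3 55.9
315 -110 58.2 55.8
316 -112 57.2 55.8
317 -114 56.3 56.2
318 -116 55.4 56.7
319 -118 55.6 57.6
320 -121 56.0 57.5
321 -123 55.6 58.1
322 -125 56.0 58.0
323 -127 54.6 58.9
324 -130 53.3 59.3
325 -132 53.2 59.4
326 -134 52.5 58.5
327 -136 50.0 50.7
[-0.40970203 -0.38490371 -0.19142596] 17.425
```

View pics/s9c.png

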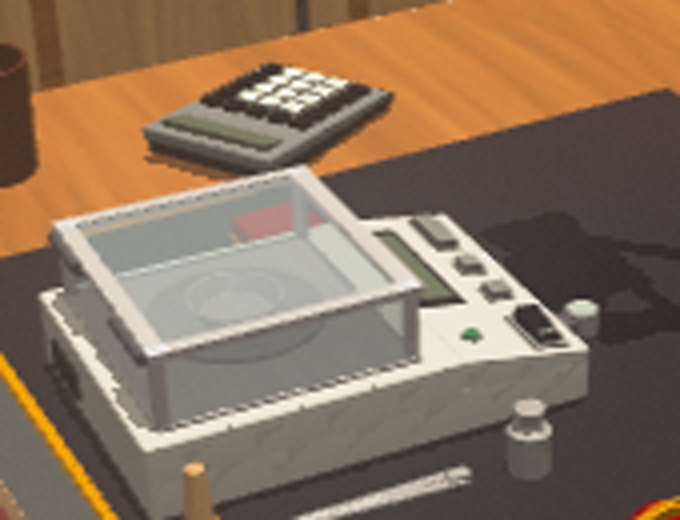

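View pics/t9c.png

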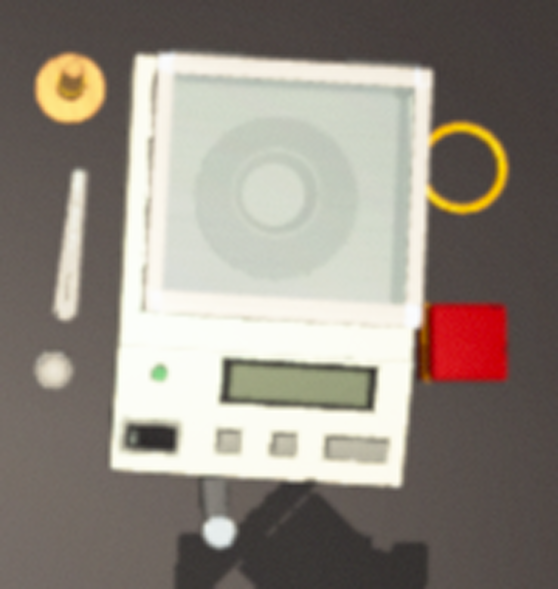

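Run:
```python
from h import *
d=np.load('pics/t9.npz')['d']
c,s=np.cos(P[2]),np.sin(P[2])
for xs in(-36,134):
    z=[]
    for ys in range(-80,81,4):
        X=[P[0]+c*xs-s*ys,P[1]+s*xs+c*ys,113]; u,v=map(int,np.round(pr('top',X))); z.append(w('top',u,v,d[v,u])[2])
    print(xs,np.median(z).round(1))
```

```text
-36 112.9
134 113.0
```

```bash
python3 -c "
from h import *
print(ticket.job_done())"
```

```text
the job is handed in; nothing more can be done
None
```

The scale is ready to weigh: cover down, power on, tare pressed and let go, in that order. The job was handed in at about 17.4 s, and no verdict was given.

- **Cover:** I pushed it down with the closed fingertips until it met about 17 N at 113.4 mm. A depth check afterwards put its free edge at 112.9 mm and its hinge edge at 113.0 mm, so it is flat.
- **Power rocker:** This took two tries. The first press landed too far left; the depth check showed the rocker only partly turned, so the fingertip had most likely slipped off its left end. I pressed again further in, to a firm stop at about 16 N. Afterwards its slope had reversed: left end about 54.5 mm, right end about 59 mm. The total turn came to about 0.35 rad, as expected for on.
- **Tare key:** I pressed it until the force reached 12.6 N, well above its 4.2 N when fully in, then let go. It looks fully back up in the last pictures.

The last pictures show the dish on the pan, the two square keys up, and nothing moved among the objects I could see. The arm stood clear, touching nothing. The two cameras disagreed by about 6 mm on the scale's sideways position. I went mostly by the top camera, and the contacts at the cover and keys fitted that.

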